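# Fetch the pastel case from behind the paint bottle

## Robot

A 6-joint arm with a two-finger parallel gripper is mounted at the origin on the work surface. World frame = base frame: x ahead of the robot, y to its left, z up, the work surface at z = 0. Lengths are in m, angles in rad, forces in N, time in s.
With the tool pointing down it reaches from about 0.35 to 0.85 m from the base axis. Payload 8.1 kg.
Tool frame: the origin (TCP) lies on the centre line of the jaws, within the pads' length; the fingertips stand robot.tips_ahead ahead of it and the grasp point (between the pads) lies 8 mm behind it (robot.tips_ahead is the distance from the TCP to the fingertips, in m); z points along the fingers, y is the direction in which the jaws open and shut (so a half turn about z gives the same grasp; the last joint's range is limited). The gripper opens to 93 mm and grips with 3 to 60 N. Pads are 15 mm wide; open, the fingers measure 128 mm over their backs; the gripper's body (75 mm by 188 mm) begins 65 mm behind the grasp point.
Start: joints at [-0.085, 0.13, 1.488, -0, 1.523, -0.085], TCP at [0.6, 0, 0.23] pointing down, gripper open.
Joint ranges: [-2.96, 2.96], [-0.89, 2.26], [0.02, 2.5], [-1.34, 4.48], [0, 2.73], [-2.66, 2.66]. Speed limits (rad/s): [2.39, 2.39, 2.79, 3.14, 3.14, 3.14].

## Interface

Orientations are given as a rotation vector (axis times angle).
In Python, from plant import monitor, eyes, job, robot gives the robot as it stands.
- The arm moves only by the tool servo_tool, never from a script. Its argument "plan" is a list that holds one entry, the list of rows, each a list of 7 numbers: the closure, from -1 (fully open) to 1 (shut), so that 0 is half open, then the shift along the world's x, y, z in mm, then the turn, a rotation vector about the world's x, y, z in rad. In form: [[[hand, dx, dy, dz, ax, ay, az], ...]]. A call has 1 to 12 rows; each row shifts and turns the commanded pose from where the row before left it; what a row does not reach is not made up. A row lasts 1/10 s, in which the tool goes at most 50 mm and 8.59 degrees, less where a joint would pass 70% of its speed; a pose out of reach is approached as far as the arm can. A call with a gripper value outside its range is refused whole. The fingers move at their own pace and stop on an object; "force" is the grip in N (left out, the last holds). Time passes only in rows, so rows that do not move let the fingers close. It gives the time, the measured TCP pose, the force and the opening at its end, in the units of the state.
- monitor.read_state(): the state, without advancing time (a new reading comes with each control period).
- eyes.read_camera(name): name is "scene" or "side" or "wrist"; returns the picture (420x560x3 uint8, red, green, blue); there is no depth.
- eyes.camera_info(name): a dict with "mtx" (3x3 intrinsics, pixels), "R" (3x3) and "t" (3): a world point X has camera coordinates R X + t. Camera axes: x right, y down, z forward; pixel columns grow to the right and rows downward; lengths in m; the calibration is good to about 2 mm. The wrist camera is an equidistant fisheye: a pixel r from the principal point sees the ray r / f radians off the axis. A picture is of the moment at which its call begins: read the wrist's pose just before it. camera_info takes no time and is no camera call; for the wrist camera it gives the pose at the moment of the call.
- job.close_job(): hands the job in, once; it reports no verdict.
The state is a dict: "t": time; "q": joint angles; "dq": joint speeds; "joint_torque": joint torques, N m; "tool_pos": TCP position; "orientation": TCP orientation; "force": force on the tool from outside, world axes, zero at the start; "wrist_torque": the same for the moment, N m; "opening": finger opening in m.
Only numpy, scipy, OpenCV 4.12 (cv2) and the standard library are available. Lean on these libraries where they do the work, as an engineer would, in place of code of your own. Each camera call takes 0.05 s, during which the arm holds its last target. There are 200 camera calls.

## Task

Fetch the yellow pastel case from under the low riser: lift away the paint bottle that stands in front of it and stand it upright on the cork mat, then draw the case out until it is wholly in front of the riser and let go of it on the table. Then take hold of it again, carry it level and lay it flat inside the grey tray, keeping it from tipping throughout. Set things down, never drop or tip them over, and leave the other bottle, the blue case, the brush pot and the tape roll where they are.

Things in the scene. Friction and masses are not known exactly. Their poses are not given: they have to be found in the camera images.
- riser: fixed low desk riser: three plywood panels (10 mm thick, 58 mm high, 150 mm deep) carry a clear sheet, its top 63 mm above the table; 312 mm wide. No floor, no back. Origin on the table at the middle of its front edge; +x points into it, away from the robot, -x out of its open front. Two lanes 141 mm wide, centred at y = +75.5 and -75.5 mm.
- yellow_case: the wanted yellow pastel case, about 0.4 kg: body 120 (x) x 56 (y) x 46 (z) mm, origin at the centre of the body's underside. From the middle of its front (-x) end a rigid fin sticks out 38 mm along -x, 14 mm thick (y), 12 to 46 mm high. It lies on the bare table along one lane of the riser (either one), the fin and the first 8 to 18 mm of the body standing out in front.
- yellow_case_fin (a point): point on the yellow case's fin where it can be pinched across its 14 mm thickness: in the case's frame 84 mm from the origin along -x, on the middle plane, 34 mm above the underside. Axes as the case's.
- blue_case: the other, blue, to be left alone: pastel case, about 0.4 kg: body 120 (x) x 56 (y) x 46 (z) mm, origin at the centre of the body's underside. From the middle of its front (-x) end a rigid fin sticks out 38 mm along -x, 14 mm thick (y), 12 to 46 mm high. It lies on the bare table along one lane of the riser (either one), the fin and the first 8 to 18 mm of the body standing out in front.
- red_bottle: red paint bottle, about 0.3 kg: cylinder 56 mm across up to 84 mm height, then a white cap 46 mm across, 110 mm high over all. Origin: centre of its underside, z up. On the table before one lane of the riser, 5 to 26 mm in front of that case's fin tip; either colour may be before either case: tell by position which blocks the yellow one.
- green_bottle: green paint bottle, about 0.3 kg: cylinder 56 mm across up to 84 mm height, then a white cap 46 mm across, 110 mm high over all. Origin: centre of its underside, z up. On the table before one lane of the riser, 5 to 26 mm in front of that case's fin tip; either colour may be before either case: tell by position which blocks the yellow one.
- cork_mat: fixed square cork mat 140 x 140 x 4 mm flat on the table to one side of the robot (left or right), tray on the other side. Origin: centre of its underside, so its top is 4 mm above the origin.
- tray: fixed shallow grey tray, outside 204 (x) x 104 (y) x 16 (z) mm, inside 196 x 96 mm, walls and floor 4 mm, open on top. Origin: centre of its underside. The case with its fin (158 mm overall) fits along the tray's x axis, either way round; the middle of that overall length is 19 mm from the case's origin towards the fin.
- brush_pot: loose metal pot 72 mm in diameter, 90 mm high, with three brushes to 155 mm; origin at the centre of its underside. Leave alone.
- tape_roll: loose roll of yellow tape lying flat, 90 mm outside diameter, 25 mm high; origin at the centre of its underside. Leave alone.
Mind the look-alikes: they are no part of the job. Of the things that look like the cork_mat, take the one that is farthest to the robot's right at the start.

How it is judged:
On the way, in this order (a step that is already met when the one before it is completed fails the run):
1. the bottle before the yellow case stands released on the cork mat, while the case is still in the riser (((horizontal distance between red_bottle and cork_mat below 0.045 m and angle between red_bottle's own z axis and vertical below 0.1 rad and height (world z) of red_bottle below 0.008 m and linear speed of red_bottle below 0.02 m/s and contact force between red_bottle and the fingers below 0.2 N and distance of green_bottle from where it was at the start of the episode below 0.02 m) or (horizontal distance between green_bottle and cork_mat below 0.045 m and angle between green_bottle's own z axis and vertical below 0.1 rad and height (world z) of green_bottle below 0.008 m and linear speed of green_bottle below 0.02 m/s and contact force between green_bottle and the fingers below 0.2 N and distance of red_bottle from where it was at the start of the episode below 0.02 m)) and x of yellow_case in the frame of riser above 0.02 m), for 0.2 s.
2. the yellow case lies on the table wholly in front of the riser, let go (x of yellow_case in the frame of riser below -0.062 m and height (world z) of yellow_case below 0.004 m and angle between yellow_case's own z axis and vertical below 0.06 rad and contact force between yellow_case and the fingers below 0.2 N and linear speed of yellow_case below 0.02 m/s), for 0.2 s.
At the end, for the whole second after the job is handed in: Yellow case flat on the tray floor (within 2.5 mm, tilt < 0.05 rad, origin within 45 mm along and 25 mm across of the tray centre), at rest, released; the bottle that blocked it upright, at rest, released on the mat (within 45 mm of its centre); other bottle within 20 mm of its start (((horizontal distance between red_bottle and cork_mat below 0.045 m and angle between red_bottle's own z axis and vertical below 0.1 rad and height (world z) of red_bottle below 0.008 m and linear speed of red_bottle below 0.02 m/s and contact force between red_bottle and the fingers below 0.2 N and distance of green_bottle from where it was at the start of the episode below 0.02 m) or (horizontal distance between green_bottle and cork_mat below 0.045 m and angle between green_bottle's own z axis and vertical below 0.1 rad and height (world z) of green_bottle below 0.008 m and linear speed of green_bottle below 0.02 m/s and contact force between green_bottle and the fingers below 0.2 N and distance of red_bottle from where it was at the start of the episode below 0.02 m)) and x of yellow_case in the frame of tray between -0.045 and 0.045 m and y of yellow_case in the frame of tray between -0.025 and 0.025 m and height (world z) of yellow_case below 0.0065 m and angle between yellow_case's own z axis and vertical below 0.05 rad and linear speed of yellow_case below 0.02 m/s and contact force between yellow_case and the fingers below 0.2 N); the robot touches nothing.
It fails at once if the yellow case is tipped by more than 0.3 rad (angle between yellow_case's own z axis and vertical above 0.3 rad).
It fails at once if the yellow case or a bottle is dropped (in the air, over 20 mm above the table, and not held by the fingers) ((height (world z) of yellow_case above 0.02 m and contact force between yellow_case and the fingers below 0.05 N) or (height (world z) of red_bottle above 0.02 m and contact force between red_bottle and the fingers below 0.05 N) or (height (world z) of green_bottle above 0.02 m and contact force between green_bottle and the fingers below 0.05 N)).
It fails at once if a paint bottle is tipped over (angle between any of red_bottle, green_bottle's own z axis and vertical above 0.6 rad).
It fails at once if both bottles are moved (distance of each of red_bottle, green_bottle from where it was at the start of the episode above 0.02 m).
It fails at once if the blue case, the brush pot or the tape roll is moved by more than 20 mm (distance of any of blue_case, brush_pot, tape_roll from where it was at the start of the episode above 0.02 m).
It also fails if it takes over 69 s, if anything falls off the work surface, if the arm or the gripper's body presses on something with over 40 N, if the wrist force passes 120 N, or if a joint passes its speed limit or range.

## Working session

There is one attempt and no reset: what is moved stays moved. The work goes in short steps, Python scripts to look and compute and a tool call to move; the robot and the scene stay as the last step left them, time stands still between calls to the robot, and variables do not carry over. Pictures are saved under pics/ and viewed, about 8 in all and at most 12, crops included, and the job is handed in when it is done.

Besides the shell and the picture viewer there is one more tool, called after ">>>" as name([rows], argument=value, ...), one row to a line, values as JSON. servo_tool: Moves the arm, as the interface text tells. Its arguments: {"type":"object","properties":{"plan":{"type":"array"},"force":{"type":"number"}},"required":["plan"]}

```bash
ls; mkdir -p pics
python3 - <<'E'
from plant import monitor, eyes, job, robot
import cv2,numpy as np
s=monitor.read_state();print(s, robot.tips_ahead)
for n in ["scene","side","wrist"]:
    i=eyes.camera_info(n);print(n,i)
    im=eyes.read_camera(n);np.save(f'{n}0.npy',im);cv2.imwrite(f'pics/{n}0.png',im[:,:,::-1])
E
```

```text
pics
{'t': 0.0, 'q': array([-8.53921878e-02,  1.31176680e-01,  1.48930390e+00, -1.27730877e-06,
        1.52300568e+00, -8.54030298e-02]), 'dq': array([-0.0007278 ,  0.00036513, -0.00166207,  0.00015644, -0.00040064,
       -0.000263  ]), 'joint_torque': array([-1.61290725e-03, -5.59853125e+01, -4.91755986e+01,  7.67333270e-02,
        3.59135563e-02, -2.97389461e-04]), 'tool_pos': array([5.99433021e-01, 7.50939736e-05, 2.28564660e-01]), 'orientation': array([-2.22040542e+00, -2.22042964e+00,  1.91684995e-03]), 'force': array([ 0.61346184,  0.26920759, -0.4735084 ]), 'wrist_torque': array([-0.01657842, -0.0294461 , -0.00490874]), 'opening': 0.09319224638792499} 0.011
scene {'mtx': array([[442.86167306,   0.        , 281.5251989 ],
       [  0.        , 442.86167306, 205.93013405],
       [  0.        ,   0.        ,   1.        ]]), 'R': array([[ 0.74672151,  0.66511817,  0.00497965],
       [ 0.53431231, -0.59537472, -0.60003274],
       [-0.39612793,  0.45071805, -0.79995994]]), 't': array([-0.46278269, -0.19474457,  1.35280763])}
side {'mtx': array([[378.91481084,   0.        , 278.74383419],
       [  0.        , 378.91481084, 214.58949849],
       [  0.        ,   0.        ,   1.        ]]), 'R': array([[ 0.99456219, -0.10308528, -0.01481448],
       [-0.07248786, -0.58307162, -0.80918045],
       [ 0.0747767 ,  0.80585415, -0.58737342]]), 't': array([-0.53828012,  0.12239553,  0.894794  ])}
wrist {'mtx': array([[325.1922621 ,   0.        , 275.9681111 ],
       [  0.        , 325.1922621 , 211.04082306],
       [  0.        ,   0.        ,   1.        ]]), 'R': array([[ 9.99998015e-01,  2.04988725e-04, -1.98180838e-03],
       [ 7.82461283e-04, -9.55180873e-01,  2.96021769e-01],
       [-1.83230433e-03, -2.96022732e-01, -9.55179138e-01]]), 't': array([-0.6004683 , -0.03625633,  0.39327965])}
```

Run:
```python
import cv2,numpy as np
a=[cv2.imread(f'pics/{n}0.png') for n in ("scene","side")]
o=np.hstack(a); cv2.imwrite('pics/both0.png',cv2.resize(o,(800,300),interpolation=cv2.INTER_AREA))
```

```text
(no output)
```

View pics/scene0.png

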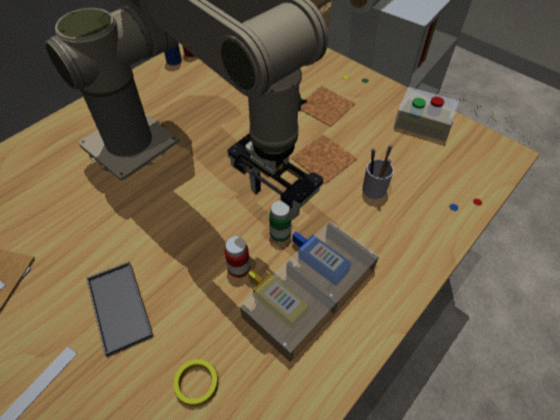

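View pics/side0.png

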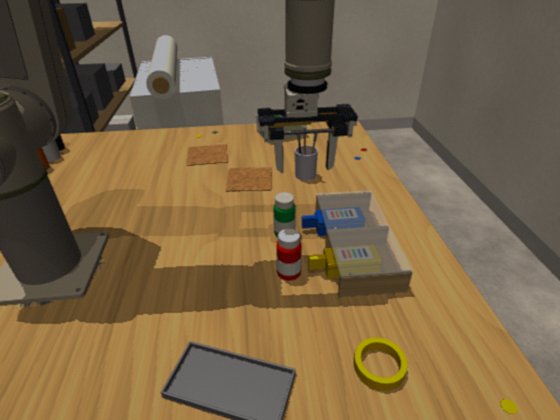

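View pics/wrist0.png

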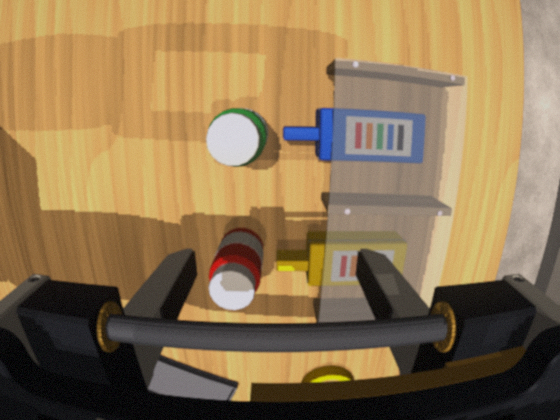

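The scene picture shows the red bottle (237,257) in front of the yellow case (275,297). The green bottle (280,222) stands in front of the blue case, the two cork mats are at (325,158) and (328,105), and the tray is at (120,307). The side and wrist views agree. The nearer mat, side (250,178), has the smaller y, so it is the one to use.

```bash
cat > h.py <<'E'
import cv2,numpy as np
from plant import monitor,eyes,job,robot
def ray(i,u,v):
    K=i["mtx"]
    if i.get("fish"):
        a,b=(u-K[0,2])/K[0,0],(v-K[1,2])/K[1,1]; r=np.hypot(a,b)+1e-12
        d=np.array([a/r*np.sin(r),b/r*np.sin(r),np.cos(r)])
    else: d=np.linalg.inv(K)@[u,v,1]
    return -i["R"].T@i["t"], i["R"].T@(d/np.linalg.norm(d))
def plane(i,p,z):
    o,d=ray(i,*p); return o+d*(z-o[2])/d[2]
def tri(*ip):
    A=np.zeros((3,3));b=np.zeros(3);rs=[ray(i,*p) for i,p in ip]
    for o,d in rs: M=np.eye(3)-np.outer(d,d);A+=M;b+=M@o
    X=np.linalg.solve(A,b); return X,[float(np.linalg.norm(np.cross(X-o,d)))*1e3 for o,d in rs]
def info(n):
    i=dict(eyes.camera_info(n)); i["fish"]=n=="wrist"; return i
def shot(n,save=None):
    i=info(n);im=eyes.read_camera(n)
    if save: cv2.imwrite(f'pics/{save}.png',im[:,:,::-1])
    return i,im
def blobs(im,lo,hi,roi=None,amin=60):
    m=cv2.inRange(cv2.cvtColor(im,cv2.COLOR_RGB2HSV),np.array(lo),np.array(hi))
    if roi: k=np.zeros_like(m);x0,y0,x1,y1=roi;k[y0:y1,x0:x1]=255;m&=k
    m=cv2.morphologyEx(m,cv2.MORPH_OPEN,np.ones((3,3)))
    c=[c for c in cv2.findContours(m,cv2.RETR_EXTERNAL,cv2.CHAIN_APPROX_NONE)[0] if cv2.contourArea(c)>amin]
    return sorted(c,key=cv2.contourArea,reverse=True)
def cen(c): M=cv2.moments(c);return M['m10']/M['m00'],M['m01']/M['m00']
E
python3 - <<'E'
from h import *
np.set_printoptions(precision=4,suppress=True)
I={n:info(n) for n in("scene","side","wrist")};im={n:np.load(n+'0.npy') for n in I}
def show(k,lo,hi,rois,amin=60):
    for n,r in rois.items():
        for c in blobs(im[n],lo,hi,r,amin)[:3]: print(k,n,np.round(cen(c),1),cv2.contourArea(c),cv2.boundingRect(c),np.round(cv2.boxPoints(cv2.minAreaRect(c)),0).tolist())
for n,p in dict(scene=[(236,243),(325,158),(328,105),(120,307),(265,295),(255,278)],side=[(289,238),(250,178),(207,155),(230,385),(355,262),(315,263)],wrist=[(232,287),(290,266)]).items():
    for q in p: print(n,q,im[n][q[1],q[0]],cv2.cvtColor(im[n],cv2.COLOR_RGB2HSV)[q[1],q[0]])
show('cap',(0,0,110),(179,70,255),dict(scene=(220,230,255,255),side=(272,225,305,252),wrist=(200,255,265,315)))
show('red',(0,150,50),(6,255,255),dict(scene=(220,230,255,285),side=(272,225,305,280),wrist=(200,220,265,315)))
show('yel',(22,150,60),(35,255,255),dict(scene=(240,265,310,325),side=(300,240,390,290),wrist=(270,225,420,300)))
show('cork',(5,120,60),(14,255,255),dict(scene=(280,80,370,185),side=(180,140,280,195)))
show('tray',(0,0,20),(179,70,110),dict(scene=(80,255,160,360),side=(155,335,305,420)),400)
E
```

```text
scene (236, 243) [116 113 106] [ 21  22 116]
scene (325, 158) [139  98  63] [ 14 139 139]
scene (328, 105) [123  86  52] [ 14 147 123]
scene (120, 307) [94 97 99] [102  13  99]
scene (265, 295) [117 111  85] [ 24  70 117]
scene (255, 278) [110  92  27] [ 23 192 110]
side (289, 238) [170 171 173] [110   4 173]
side (250, 178) [143  97  51] [ 15 164 143]
side (207, 155) [145  97  50] [ 15 167 145]
side (230, 385) [107 104 102] [ 12  12 107]
side (355, 262) [129 118  70] [ 24 117 129]
side (315, 263) [93 74  0] [ 24 255  93]
wrist (232, 287) [177 163 153] [ 13  35 177]
wrist (290, 266) [206 200  26] [ 29 223 206]
cap scene [234.8 244.1] 236.5 (226, 236, 19, 17) [[226.0, 236.0], [244.0, 236.0], [244.0, 252.0], [226.0, 252.0]]
cap side [288.4 235.1] 207.5 (278, 229, 22, 13) [[278.0, 229.0], [299.0, 229.0], [299.0, 241.0], [278.0, 241.0]]
cap wrist [231.  289.9] 1373.0 (209, 271, 46, 39) [[209.0, 271.0], [254.0, 271.0], [254.0, 309.0], [209.0, 309.0]]
red side [289.9 253.8] 257.0 (277, 245, 24, 18) [[277.0, 245.0], [300.0, 245.0], [300.0, 262.0], [277.0, 262.0]]
red wrist [237.6 259.2] 810
[... 184 characters left out ...]
257.0, 288.0]]
yel side [324.9 262.6] 506.0 (309, 247, 31, 31) [[305.0, 254.0], [331.0, 246.0], [340.0, 277.0], [314.0, 284.0]]
yel wrist [307.3 264.1] 921.0 (277, 243, 48, 43) [[277.0, 243.0], [324.0, 243.0], [324.0, 285.0], [277.0, 285.0]]
cork scene [323.4 158.2] 1384.0 (294, 137, 58, 45) [[292.0, 159.0], [315.0, 128.0], [354.0, 157.0], [331.0, 187.0]]
cork scene [326.  105.7] 974.5 (301, 88, 52, 37) [[299.0, 109.0], [312.0, 82.0], [353.0, 103.0], [340.0, 130.0]]
tray scene [118.4 308.3] 3731.5 (87, 263, 65, 92) [[80.0, 277.0], [129.0, 261.0], [154.0, 340.0], [105.0, 356.0]]
tray side [229.4 384. ] 6916.5 (162, 343, 133, 77) [[159.0, 399.0], [176.0, 338.0], [295.0, 370.0], [279.0, 431.0]]
```

```bash
python3 - <<'E'
from h import *
np.set_printoptions(precision=4,suppress=True)
I={n:info(n) for n in("scene","side","wrist")};im={n:np.load(n+'0.npy') for n in I}
print('cap',tri((I['scene'],(234.8,242)),(I['side'],(288.6,234))), tri((I['scene'],(234.8,242)),(I['side'],(288.6,234)),(I['wrist'],(231.5,290))))
print('cap wrist at z=.11',plane(I['wrist'],(231.5,290),.11))
def quad(n,lo,hi,r,z):
    c=cv2.convexHull(blobs(im[n],lo,hi,r,400)[0]);
    for e in np.arange(2,20,.5):
        q=cv2.approxPolyDP(c,e,True)[:,0]
        if len(q)<=4: break
    P=np.array([plane(I[n],p,z) for p in q.astype(float)]);print(n,q.tolist(),'\n',P[:,:2],'centre',P.mean(0)[:2],'sides',np.linalg.norm(P-np.roll(P,1,0),axis=1));return q
quad('scene',(0,0,20),(179,70,110),(80,255,160,360),.016)
quad('side',(0,0,20),(179,70,125),(155,335,305,420),.016)
quad('scene',(5,110,60),(15,255,255),(285,130,370,190),.004)
c=[b for b in blobs(im['side'],(5,110,60),(15,255,255),(218,160,280,195),50)];print([(cen(b),cv2.contourArea(b)) for b in c])
quad('side',(5,110,60),(15,255,255),(222,160,280,195),.004)
print('matcentre tri',tri((I['scene'],(323.8,158.2)),(I['side'],(249.5,178.8))))
print('far mat',plane(I['scene'],(326,105.7),.004),plane(I['side'],(207,155),.004))
# fin tip & body front in wrist, riser front top edge
for p in [(279,266),(306,266)]: print('fin',p,plane(I['wrist'],p,.046))
for p in [(334,63),(329,196),(319,321)]: print('riserfront',plane(I['wrist'],p,.06))
print('green cap',plane(I['wrist'],(234,139),.11))
E
cp pics/wrist0.png pics/w0c.png
```

```text
cap (array([ 0.5537, -0.0855,  0.1142]), [1.789302847023442, 1.7893028470234817]) (array([ 0.5548, -0.0843,  0.1127]), [3.1206527961978336, 1.009235724353437, 2.630234223853931])
cap wrist at z=.11 [ 0.5569 -0.085   0.11  ]
scene [[129, 263], [151, 336], [106, 354], [87, 277]] 
 [[ 0.3528 -0.261 ]
 [ 0.5384 -0.3402]
 [ 0.4981 -0.4292]
 [ 0.3093 -0.3511]] centre [ 0.4247 -0.3454] sides [0.1001 0.2019 0.0977 0.2043]
side [[162, 389], [189, 342], [294, 369], [281, 419]] 
 [[ 0.3107 -0.3473]
 [ 0.3474 -0.2602]
 [ 0.5331 -0.336 ]
 [ 0.5017 -0.4174]] centre [ 0.4232 -0.3402] sides [0.2035 0.0945 0.2006 0.0872]
scene [[320, 136], [354, 158], [328, 181], [293, 158]] 
 [[0.4172 0.4059]
 [0.5501 0.4011]
 [0.5477 0.2794]
 [0.4156 0.2802]] centre [0.4827 0.3417] sides [0.1257 0.1329 0.1217 0.1321]
[((249.03532763532763, 178.90047483380815), 877.5)]
side [[270, 168], [270, 189], [227, 190], [230, 169]] 
 [[0.5536 0.4005]
 [0.5426 0.2702]
 [0.4125 0.281 ]
 [0.4215 0.411 ]] centre [0.4826 0.3407] sides [0.1325 0.1308 0.1305 0.1302]
matcentre tri (array([0.4831, 0.3419, 0.0023]), [0.04324877748338361, 0.04324877748350776])
far mat [0.3436 0.5292 0.004 ] [0.3405 0.5234 0.004 ]
fin (279, 266) [ 0.6042 -0.0903  0.046 ]
fin (306, 266) [ 0.6358 -0.0904  0.046 ]
riserfront [0.658  0.1342 0.06  ]
riserfront [ 0.656  -0.0025  0.06  ]
riserfront [ 0.6537 -0.1605  0.06  ]
green cap [0.5652 0.0604 0.11  ]
```

>>> servo_tool([
  [[-1, -4, -8, 0, 0, 0, 0.1428], [-1, -4, -8, 0, 0, 0, 0.1428], [-1, -4, -8, 0, 0, 0, 0.1428], [-1, -4, -8, 0, 0, 0, 0.1428], [-1, -4, -8, 0, 0, 0, 0.1428], [-1, -4, -8, 0, 0, 0, 0.1428], [-1, -4, -8, 0, 0, 0, 0.1428], [-1, -4, -8, 0, 0, 0, 0.1428], [-1, -4, -8, 0, 0, 0, 0.1428], [-1, -4, -8, 0, 0, 0, 0.1428], [-1, -4, -5, 0, 0, 0, 0.1428], [-1, 0, 0, 0, 0, 0, 0]],
], force=25)

```text
t: 1.35
tool_pos: [0.5555, -0.0855, 0.2293]
orientation: [0.003, -3.141, 0.0]
force: [0.1, 0.2, -0.4]
opening: 0.0929
```

Run:
```python
from h import *
np.set_printoptions(precision=4,suppress=True)
i,im=shot('wrist','wrist1');np.save('wrist1.npy',im)
import pickle;pickle.dump(i,open('wrist1.pkl','wb'))
s=monitor.read_state();print(s['tool_pos'],s['orientation'],s['q'])
for nm,lo,hi in [('cap',(0,0,110),(179,70,255)),('red',(0,150,50),(8,255,255)),('yel',(22,150,90),(35,255,255))]:
    for c in blobs(im,lo,hi,None,150)[:4]: print(nm,np.round(cen(c),1),cv2.contourArea(c),cv2.boundingRect(c))
```

```text
[ 0.5558 -0.0851  0.2294] [-0.0059 -3.1413 -0.0002] [-0.2432  0.0292  1.5952  0.      1.5175 -1.8103]
cap [81.3 85.1] 7592.0 (39, 12, 92, 154)
cap [328.6 300.9] 2611.5 (295, 280, 73, 43)
cap [226.3 299.2] 1910.5 (202, 276, 49, 47)
cap [277.7 206.3] 1875.5 (253, 182, 51, 49)
red [277.4 179.6] 556.5 (250, 168, 56, 32)
yel [272.7 262.8] 1166.5 (249, 232, 49, 47)
yel [ 99.1 266.8] 726.5 (72, 248, 55, 50)
```

View pics/wrist1.png

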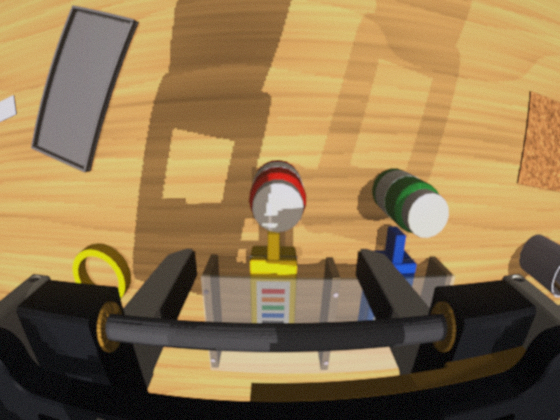

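The wrist picture shows the red bottle cap at (277,208) and the yellow fin from (274,232) to (274,248). The case lies straight in the riser, and the tape is far off at (100,270).

Run:
```python
from h import *
import pickle
np.set_printoptions(precision=4,suppress=True)
i=pickle.load(open('wrist1.pkl','rb'))
i0=dict(i)
print('cap@.11',plane(i,(278,208),.11))
I=info('scene');J=info('side')
print('cap tri wrist1+scene+side',tri((i,(278,208)),(I,(235.5,241)),(J,(288.6,234))))
for p in [(274,233),(274,248),(250,273),(297,273),(250,262),(297,262)]: print(p,plane(i,p,.046)[:2])
print('riser front',[plane(i,p,.061)[:2] for p in [(204,265),(326,262),(449,263)]])
print('green',plane(i,(428,214),.11))
```

```text
cap@.11 [ 0.5566 -0.0847  0.11  ]
cap tri wrist1+scene+side (array([ 0.5542, -0.0843,  0.1148]), [1.0587316231266608, 3.2016327621487264, 2.7093370805872614])
(274, 233) [ 0.605  -0.0886]
(274, 248) [ 0.6233 -0.0886]
(250, 273) [ 0.6559 -0.117 ]
(297, 273) [ 0.6557 -0.0615]
(250, 262) [ 0.6413 -0.1165]
(297, 262) [ 0.6412 -0.0619]
riser front [array([ 0.6387, -0.1679]), array([ 0.6341, -0.0304]), array([0.6415, 0.1277])]
green [0.5622 0.0598 0.11  ]
```

>>> servo_tool([
  [[-1, 0, 0, -35, 0, 0, 0], [-1, 0, 0, -35, 0, 0, 0], [-1, 0, 0, -35, 0, 0, 0], [-1, 0, 0, -35, 0, 0, 0], [-1, 0, 0, -20, 0, 0, 0], [-1, 0, 0, -14, 0, 0, 0], [-1, 0, 0, 0, 0, 0, 0], [1, 0, 0, 0, 0, 0, 0], [1, 0, 0, 0, 0, 0, 0], [1, 0, 0, 0, 0, 0, 0], [1, 0, 0, 0, 0, 0, 0], [1, 0, 0, 0, 0, 0, 0]],
], force=25)

```text
t: 2.6
tool_pos: [0.5564, -0.0851, 0.0563]
orientation: [0.0, 3.141, -0.0]
force: [-0.2, -0.4, -0.4]
opening: 0.0573
```

>>> servo_tool([
  [[1, 0, 0, 0, 0, 0, 0], [1, 0, 0, 0, 0, 0, 0], [1, 0, 0, 5, 0, 0, 0], [1, 0, 0, 10, 0, 0, 0], [1, 0, 0, 15, 0, 0, 0], [1, 0, 0, 15, 0, 0, 0], [1, 0, 0, 0, 0, 0, 0]],
])

```text
t: 3.3
tool_pos: [0.5583, -0.0856, 0.1045]
orientation: [0.0, 3.136, -0.002]
force: [0.7, 0.2, -2.8]
opening: 0.0553
```

>>> servo_tool([
  [[1, -15, 0, 0, 0, 0, 0], [1, -25, 0, 0, 0, 0, 0], [1, -25, 0, 0, 0, 0, 0], [1, -25, 0, 0, 0, 0, 0], [1, -20, 10, 0, 0, 0, 0], [1, -15, 25, 0, 0, 0, 0], [1, -8, 30, 0, 0, 0, 0], [1, 0, 30, 0, 0, 0, 0], [1, 0, 30, 0, 0, 0, 0], [1, 0, 30, 0, 0, 0, 0], [1, 0, 30, 0, 0, 0, 0], [1, 0, 30, 0, 0, 0, 0]],
])

```text
t: 4.5
tool_pos: [0.423, 0.1313, 0.1009]
orientation: [-0.0, 3.141, 0.0]
force: [1.2, 0.1, -4.1]
opening: 0.0554
```

>>> servo_tool([
  [[1, 0, 30, 0, 0, 0, 0], [1, 5, 30, 0, 0, 0, 0], [1, 10, 30, 0, 0, 0, 0], [1, 15, 30, 0, 0, 0, 0], [1, 15, 30, 0, 0, 0, 0], [1, 10, 25, 0, 0, 0, 0], [1, 5, 15, 0, 0, 0, 0], [1, 0, 10, 0, 0, 0, 0], [1, 0, 5, 0, 0, 0, 0], [1, 0, 0, 0, 0, 0, 0], [1, 0, 0, 0, 0, 0, 0]],
])

```text
t: 5.6
tool_pos: [0.4827, 0.3344, 0.1005]
orientation: [-0.0, -3.141, 0.001]
force: [-0.7, -0.6, -4.0]
opening: 0.0554
```

>>> servo_tool([
  [[1, 0, 6, -10, 0, 0, 0], [1, 0, 0, -12, 0, 0, 0], [1, 0, 0, -10, 0, 0, 0], [1, 0, 0, -4, 0, 0, 0], [1, 0, 0, -2, 0, 0, 0], [1, 0, 0, 0, 0, 0, 0], [1, 0, 0, 0, 0, 0, 0]],
])

```text
t: 6.3
tool_pos: [0.4834, 0.3412, 0.0631]
orientation: [0.0, 3.141, 0.001]
force: [-0.7, -0.6, -3.7]
opening: 0.0559
```

>>> servo_tool([
  [[1, 0, 0, -1, 0, 0, 0], [1, 0, 0, -1, 0, 0, 0], [1, 0, 0, 0, 0, 0, 0]],
])

```text
t: 6.6
tool_pos: [0.483, 0.3411, 0.0607]
orientation: [0.0, 3.141, 0.0]
force: [-0.6, -0.3, -4.0]
opening: 0.0555
```

>>> servo_tool([
  [[1, 0, 0, -0.7, 0, 0, 0], [1, 0, 0, -0.7, 0, 0, 0], [1, 0, 0, 0, 0, 0, 0]],
])

```text
t: 6.9
tool_pos: [0.4833, 0.3412, 0.0602]
orientation: [-0.0, 3.141, 0.0]
force: [-2.8, -2.8, 4.3]
opening: 0.0552
```

>>> servo_tool([
  [[-1, 0, 0, 0, 0, 0, 0], [-1, 0, 0, 0, 0, 0, 0], [-1, 0, 0, 0, 0, 0, 0], [-1, 0, 0, 0, 0, 0, 0], [-1, 0, 0, 0, 0, 0, 0], [-1, 0, 0, 10, 0, 0, 0], [-1, 0, 0, 30, 0, 0, 0], [-1, 0, 0, 45, 0, 0, 0], [-1, 0, 0, 45, 0, 0, 0], [-1, 0, -20, 10, 0, 0, 0], [-1, 0, -40, 0, 0, 0, 0], [-1, 0, -40, 0, 0, 0, 0]],
])

```text
t: 8.1
tool_pos: [0.4834, 0.2406, 0.2011]
orientation: [-0.003, 3.139, 0.001]
force: [0.7, -0.0, 0.3]
opening: 0.093
```

>>> servo_tool([
  [[-1, 10, -45, 0, 0, 0, 0], [-1, 15, -45, 0, 0, 0, 0], [-1, 15, -45, 0, 0, 0, 0], [-1, 15, -45, 0, 0, 0, 0], [-1, 15, -45, 0, 0, 0, 0], [-1, 15, -45, 0, 0, 0, 0], [-1, 15, -40, 0, 0, 0, 0], [-1, 15, -20, 0, 0, 0, 0], [-1, 0, 0, 0, 0, 0, 0], [-1, 0, 0, 0, 0, 0, 0]],
])

```text
t: 9.1
tool_pos: [0.5979, -0.0891, 0.1996]
orientation: [-0.002, -3.142, -0.001]
force: [0.0, 0.4, -0.5]
opening: 0.0933
```

Run:
```python
from h import *
import pickle
np.set_printoptions(precision=4,suppress=True)
i,im=shot('wrist','wrist2');np.save('wrist2.npy',im);pickle.dump(i,open('wrist2.pkl','wb'))
s=monitor.read_state();print(s['tool_pos'],s['orientation'])
print('yel')
for c in blobs(im,(22,150,90),(35,255,255),None,150)[:4]: print(np.round(cen(c),1),cv2.contourArea(c),cv2.boundingRect(c))
I,a=shot('scene','scene2');J,b=shot('side','side2')
k=np.zeros((420,560,3),np.uint8); 
o=np.hstack([cv2.resize(im[150:350,150:420],(400,296)),cv2.resize(b[120:300,180:440],(400,296))]);cv2.imwrite('pics/c2.png',o[:,:,::-1])
```

```text
[ 0.5978 -0.0884  0.1995] [ 0.     -3.1415 -0.0007]
yel
[275.7 236.2] 1472.5 (250, 197, 53, 59)
[ 84.7 254.7] 1089.0 (56, 227, 58, 59)
```

View pics/c2.png

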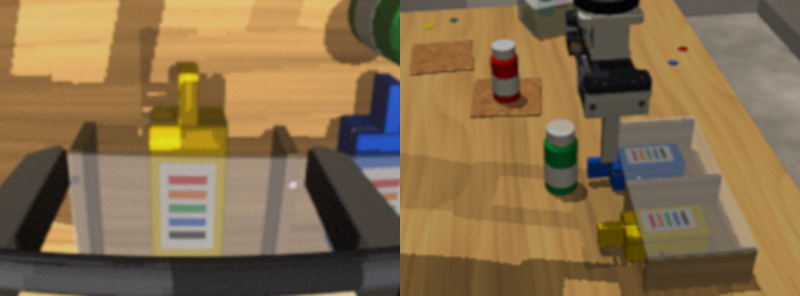

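The left crop shows the fin from about full-image (277,200) to (277,236), lying along the image. The right crop shows the red bottle upright on the nearer mat, with green untouched.

Run:
```python
from h import *
import pickle
np.set_printoptions(precision=4,suppress=True)
i=pickle.load(open('wrist2.pkl','rb'));i1=pickle.load(open('wrist1.pkl','rb'))
for p in [(277,196),(277,201),(278,236),(252.6,236),(301.9,236),(271.5,215),(283.5,215)]: print(p,plane(i,p,.046)[:2])
for a,b in [((274,248),(277.5,235)),((250,262),(252.6,235)),((297,262),(302,235))]: print('root/body-front tri',tri((i1,a),(i,b)))
for q in [(200,254),(345,254)]: print('riser front',plane(i,q,.063)[:2])
im=np.load('wrist2.npy');hsv=cv2.cvtColor(im,cv2.COLOR_RGB2HSV)
print(hsv[190:246:2,277].tolist());print([(k,hsv[215,k].tolist()) for k in range(264,292,2)])
```

```text
(277, 196) [ 0.597 -0.089]
(277, 201) [ 0.6022 -0.089 ]
(278, 236) [ 0.6393 -0.088 ]
(252.6, 236) [ 0.6393 -0.1141]
(301.9, 236) [ 0.6394 -0.0634]
(271.5, 215) [ 0.6167 -0.0945]
(283.5, 215) [ 0.6167 -0.0825]
root/body-front tri (array([ 0.7565, -0.0885, -0.2563]), [1.754487708358613, 1.7544877083585915])
root/body-front tri (array([ 0.6252, -0.1126,  0.0789]), [1.0678168607447294, 1.0678168607447245])
root/body-front tri (array([ 0.6285, -0.0647,  0.0713]), [0.9119748832483205, 0.911974883248364])
riser front [ 0.6526 -0.1668]
riser front [ 0.6526 -0.0207]
[[17, 144, 189], [19, 172, 126], [22, 225, 101], [21, 211, 109], [23, 223, 121], [27, 231, 209], [30, 218, 223], [28, 213, 212], [23, 224, 192], [23, 227, 188], [24, 228, 187], [23, 221, 188], [23, 227, 189], [23, 218, 193], [23, 223, 185], [23, 236, 184], [23, 229, 186], [23, 224, 171], [22, 220, 151], [22, 222, 148], [23, 220, 146], [23, 232, 144], [22, 211, 132], [22, 221, 128], [22, 219, 157], [23, 220, 176], [24, 222, 184], [23, 231, 184]]
[(264, [16, 145, 125]), (266, [16, 157, 120]), (268, [16, 155, 120]), (270, [21, 188, 122]), (272, [23, 237, 140]), (274, [23, 224, 154]), (276, [23, 223, 186]), (278, [23, 231, 182]), (280, [23, 224, 154]), (282, [22, 238, 135]), (284, [19, 167, 119]), (286, [15, 148, 122]), (288, [16, 143, 128]), (290, [16, 146, 122])]
```

>>> servo_tool([
  [[-1, 11, 0, -20, 0, 0, 0], [-1, 10, 0, -35, 0, 0, 0], [-1, 0, 0, -40, 0, 0, 0], [-1, 0, 0, -40, 0, 0, 0], [-1, 0, 0, -25, 0, 0, 0], [-1, 0, 0, -13, 0, 0, 0], [-1, 0, 0, 0, 0, 0, 0], [1, 0, 0, 0, 0, 0, 0], [1, 0, 0, 0, 0, 0, 0], [1, 0, 0, 0, 0, 0, 0], [1, 0, 0, 0, 0, 0, 0], [1, 0, 0, 0, 0, 0, 0]],
], force=30)

```text
t: 10.45
tool_pos: [0.6194, -0.0891, 0.0269]
orientation: [0.0, 3.141, -0.0]
force: [-0.8, 0.4, 0.0]
opening: 0.0574
```

>>> servo_tool([
  [[1, 0, 0, 0, 0, 0, 0], [1, 0, 0, 0, 0, 0, 0], [1, 0, 0, 0, 0, 0, 0], [1, 0, 0, 0, 0, 0, 0]],
])

```text
t: 10.85
tool_pos: [0.6189, -0.089, 0.0261]
orientation: [-0.0, -3.141, -0.0]
force: [0.3, -0.6, -0.6]
opening: 0.0252
```

>>> servo_tool([
  [[1, 0, 0, 0, 0, 0, 0], [1, 0, 0, 0, 0, 0, 0], [1, 0, 0, 0, 0, 0, 0], [1, 0, 0, 0, 0, 0, 0], [1, -5, 0, 0, 0, 0, 0], [1, -10, 0, 0, 0, 0, 0]],
])

```text
t: 11.45
tool_pos: [0.604, -0.0889, 0.0262]
orientation: [-0.0, 3.141, 0.0]
force: [3.3, -0.1, 0.6]
opening: 0.0137
```

>>> servo_tool([
  [[1, -13, 0, 0, 0, 0, 0], [1, -13, 0, 0, 0, 0, 0], [1, -13, 0, 0, 0, 0, 0], [1, -13, 0, 0, 0, 0, 0], [1, -13, 0, 0, 0, 0, 0], [1, -13, 0, 0, 0, 0, 0], [1, -13, 0, 0, 0, 0, 0], [1, -13, 0, 0, 0, 0, 0], [1, -13, 0, 0, 0, 0, 0], [1, -8, 0, 0, 0, 0, 0], [1, 0, 0, 0, 0, 0, 0], [1, 0, 0, 0, 0, 0, 0]],
])

```text
t: 12.65
tool_pos: [0.4788, -0.0889, 0.0262]
orientation: [-0.0, -3.141, -0.0]
force: [-1.6, -0.5, -1.1]
opening: 0.0137
```

Run:
```python
from h import *
np.set_printoptions(precision=4,suppress=True)
J,b=shot('side','side3');I,a=shot('scene','scene3');w,c=shot('wrist','wrist3')
o=np.hstack([cv2.resize(b[180:330,200:420],(400,273)),cv2.resize(c[130:330,130:420],(400,273))]);cv2.imwrite('pics/c3.png',o[:,:,::-1])
s=monitor.read_state();print(s['tool_pos'],s['force'],s['opening'])
```

```text
[ 0.479  -0.0889  0.0261] [-2.7932 -0.3297  1.6495] 0.013806549638438208
```

View pics/c3.png

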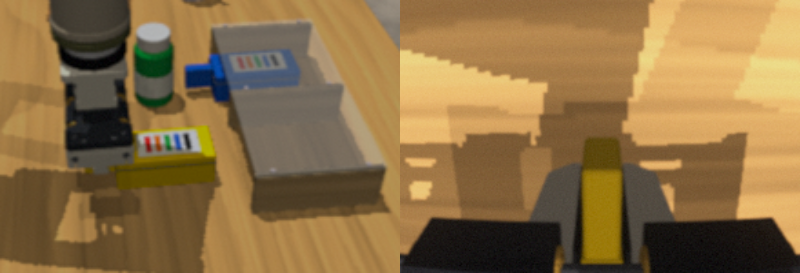

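The left crop shows the case fully in front of the riser, flat on the table with the fin still held. The blue case and green bottle have not moved.

>>> servo_tool([
  [[-1, 0, 0, 0, 0, 0, 0], [-1, 0, 0, 0, 0, 0, 0], [-1, 0, 0, 0, 0, 0, 0], [-1, 0, 0, 0, 0, 0, 0], [-1, 0, 0, 0, 0, 0, 0], [-1, 0, 0, 0, 0, 0, 0], [-1, 0, 0, 20, 0, 0, 0], [-1, 0, 0, 40, 0, 0, 0], [-1, 0, 0, 45, 0, 0, 0], [-1, 15, 0, 45, 0, 0, 0], [-1, 25, 0, 20, 0, 0, 0], [-1, 0, 0, 0, 0, 0, 0]],
])

```text
t: 14.0
tool_pos: [0.5231, -0.0896, 0.2011]
orientation: [-0.0, 3.133, -0.003]
force: [-0.6, 1.0, -0.3]
opening: 0.0927
```

Run:
```python
from h import *
np.set_printoptions(precision=4,suppress=True)
w,c=shot('wrist','wrist4');s=monitor.read_state();print(s['tool_pos'],s['orientation'],s['opening'])
for b in blobs(c,(20,140,60),(35,255,255),(200,100,380,420),150)[:3]:
    r=cv2.boundingRect(b);print(np.round(cen(b),1),r)
np.save('wrist4.npy',c)
import pickle;pickle.dump(w,open('wrist4.pkl','wb'))
```

```text
[ 0.5207 -0.0893  0.198 ] [-0.0006  3.1381 -0.0015] 0.09295401330735197
[276.9 215.3] (249, 130, 57, 150)
```

View pics/wrist4.png

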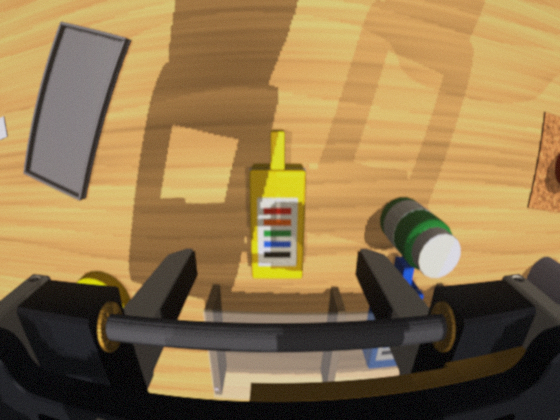

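The case lies straight, with the fin tip at (278,131) and the body from row 169 to row 277, between columns 251 and 305. The tray corners are at (62,24), (128,38), (81,198) and (25,172), and nothing stands in between.

Run:
```python
from h import *
import pickle
np.set_printoptions(precision=4,suppress=True)
w=pickle.load(open('wrist4.pkl','rb'));I=info('scene');J=info('side')
for p in [(278,131),(251,169),(304,169),(252,277),(303,277)]: print(p,plane(w,p,.046)[:2])
q=[(62,24),(128,38),(81,198),(25,172)]
s=[(87,277),(129,263),(151,336),(106,354)]
P=np.array([plane(w,p,.016) for p in q]);print(P[:,:2],P.mean(0))
T=np.array([tri((w,a),(I,b))[0] for a,b in zip(q,s)]);print('tri tray',T,T.mean(0))
d=P[3]-P[0]+P[2]-P[1];print('yaw',np.arctan2(d[1],d[0]))
a=cv2.imread('pics/scene3.png')[:,:,::-1]; b=cv2.imread('pics/side3.png')[:,:,::-1]
print('tape',plane(I,(196,382),.0125)[:2],plane(J,(381,363),.0125)[:2])
# case height: body back-left corner etc. needs 2nd view
I,a=shot('scene','scene4');J,b=shot('side','side4')
for n,i,m,r in(('scene',I,a,(170,220,320,340)),('side',J,b,(240,220,360,310))):
    for c in blobs(m,(20,120,40),(35,255,255),r,60)[:2]: print(n,cen(c),cv2.boundingRect(c),cv2.approxPolyDP(cv2.convexHull(c),3,True)[:,0].tolist())
```

```text
(278, 131) [ 0.4599 -0.0891]
(251, 169) [ 0.4968 -0.1152]
(304, 169) [ 0.4967 -0.0637]
(252, 277) [ 0.6152 -0.1171]
(303, 277) [ 0.6151 -0.0614]
[[ 0.3131 -0.3487]
 [ 0.3495 -0.2539]
 [ 0.5325 -0.3325]
 [ 0.4948 -0.4258]] [ 0.4225 -0.3402  0.016 ]
tri tray [[ 0.311  -0.3505  0.0153]
 [ 0.3464 -0.2591  0.0057]
 [ 0.5346 -0.3392  0.0071]
 [ 0.4957 -0.4295  0.0119]] [ 0.4219 -0.3446  0.01  ]
yaw -0.4035320384134003
tape [ 0.6842 -0.3393] [ 0.6867 -0.3396]
scene (233.22158657513347, 264.184591914569) (207, 236, 56, 55) [[209, 236], [229, 240], [262, 266], [261, 278], [250, 289], [243, 288], [214, 262]]
side (282.92856295241484, 269.03785451524857) (246, 249, 73, 35) [[318, 261], [314, 280], [264, 283], [246, 271], [246, 260], [264, 252], [314, 249]]
```

Run:
```python
from h import *
import pickle
w=pickle.load(open('wrist4.pkl','rb'));I=info('scene');J=info('side')
print(tri((w,(303,277)),(J,(314,249)),(I,(262,266))), tri((w,(252,277)),(J,(318,261))))
```

```text
(array([ 0.61469959, -0.06234771,  0.04601983]), [1.0011704208982792, 2.0932577981236684, 1.8491862924757236]) (array([ 0.6129542 , -0.11583529,  0.05472762]), [2.4114974799689506, 2.411497479968863])
```

>>> servo_tool([
  [[-1, 15, 0, -10, 0, 0, 0], [-1, 20, 0, -30, 0, 0, 0], [-1, 0, 0, -40, 0, 0, 0], [-1, 0, 0, -40, 0, 0, 0], [-1, 0, 0, -30, 0, 0, 0], [-1, 0, 0, -19, 0, 0, 0], [-1, 0, 0, 0, 0, 0, 0], [1, 0, 0, 0, 0, 0, 0], [1, 0, 0, 0, 0, 0, 0], [1, 0, 0, 0, 0, 0, 0], [1, 0, 0, 0, 0, 0, 0], [1, 0, 0, 0, 0, 0, 0]],
], force=30)

```text
t: 15.35
tool_pos: [0.5546, -0.0891, 0.0281]
orientation: [0.0, 3.14, -0.0]
force: [0.7, 0.2, 0.2]
opening: 0.0579
```

>>> servo_tool([
  [[1, 0, 0, 0, 0, 0, 0], [1, 0, 0, 0, 0, 0, 0], [1, 0, 0, 0, 0, 0, 0], [1, 0, 0, 3, 0, 0, 0], [1, 0, 0, 5, 0, 0, 0], [1, 0, 0, 0, 0, 0, 0], [1, 0, 0, 0, 0, 0, 0]],
])

```text
t: 16.05
tool_pos: [0.5539, -0.089, 0.0351]
orientation: [0.0, -3.141, 0.0]
force: [-0.2, -0.4, -2.9]
opening: 0.056
```

Run:
```python
from h import *
J,b=shot('side','side5');w,c=shot('wrist','wrist5')
o=np.hstack([cv2.resize(b[215:305,220:350],(400,277)),cv2.resize(c[50:320,130:420],(400,277))]);cv2.imwrite('pics/c5.png',o[:,:,::-1])
s=monitor.read_state();print(s['force'],s['wrist_torque'],s['opening'],s['tool_pos'])
```

```text
[-1.03982906 -0.01609325 -2.55265726] [ 0.09004419 -0.06985802  0.01466545] 0.05554785679505696 [ 0.55375764 -0.08891511  0.03495818]
```

View pics/c5.png

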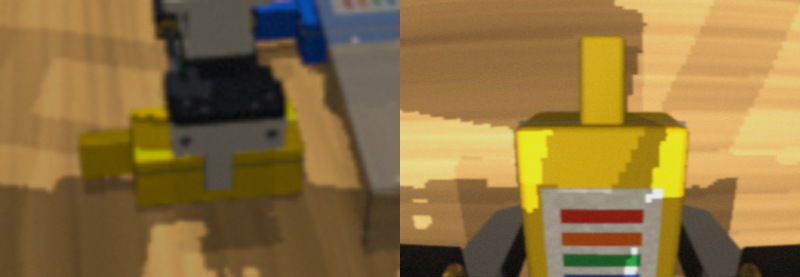

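The left crop shows the case about level: its bottom edge slopes −0.07, against −0.06 when it lay on the table. The right crop shows the jaws centred on the body. I'll lift a little more and check the weight.

>>> servo_tool([
  [[1, 0, 0, 4, 0, 0, 0], [1, 0, 0, 4, 0, 0, 0], [1, 0, 0, 0, 0, 0, 0], [1, 0, 0, 0, 0, 0, 0]],
])

```text
t: 16.55
tool_pos: [0.5543, -0.0891, 0.0436]
orientation: [0.0, 3.141, -0.0]
force: [0.5, -0.4, -2.9]
opening: 0.0559
```

Run:
```python
from h import *
J,b=shot('side','side6');
for f in('side4','side5','side6'):
    m=cv2.imread(f'pics/{f}.png')[:,:,::-1]
    for c in blobs(m,(20,120,40),(35,255,255),(235,220,345,310),60)[:3]: print(f,cv2.boundingRect(c),cv2.approxPolyDP(cv2.convexHull(c),2,True)[:,0].tolist())
s=monitor.read_state();print(s['force'],s['wrist_torque'],s['opening'],s['tool_pos'])
```

```text
side4 (246, 249, 73, 35) [[318, 261], [318, 275], [314, 280], [264, 283], [246, 271], [246, 260], [264, 252], [314, 249]]
side5 (245, 247, 74, 35) [[316, 251], [317, 277], [264, 281], [246, 272], [245, 258], [262, 250], [314, 247]]
side6 (245, 245, 74, 34) [[318, 257], [317, 274], [264, 278], [247, 269], [245, 255], [262, 247], [315, 245]]
[ 0.53121333  0.34510556 -2.36412293] [ 0.08623992 -0.09187243 -0.06888547] 0.05575765342186298 [ 0.55408545 -0.08898841  0.04335464]
```

>>> servo_tool([
  [[1, 0, 0, 8, 0, 0, 0], [1, 0, 0, 12, 0, 0, 0], [1, -3, -6, 12, 0, 0, -0.02], [1, -7, -14, 3, 0, 0, -0.04], [1, -9, -20, 0, 0, 0, -0.04], [1, -9, -20, 0, 0, 0, -0.04], [1, -9, -20, 0, 0, 0, -0.04], [1, -9, -20, 0, 0, 0, -0.04], [1, -9, -20, 0, 0, 0, -0.04], [1, -9, -20, 0, 0, 0, -0.04], [1, -9, -20, 0, 0, 0, -0.04], [1, -9, -20, 0, 0, 0, -0.04]],
])

```text
t: 17.8
tool_pos: [0.4708, -0.2709, 0.0787]
orientation: [0.6, 3.083, -0.001]
force: [-0.5, -0.0, -2.2]
opening: 0.0557
```

>>> servo_tool([
  [[1, -9, -20, 0, 0, 0, -0.02], [1, -9, -20, 0, 0, 0, 0], [1, -8, -18, 0, 0, 0, 0], [1, -6, -14, 0, 0, 0, 0], [1, -3, -8, 0, 0, 0, 0], [1, 0, 0, 0, 0, 0, 0], [1, 0, 0, 0, 0, 0, 0]],
])

```text
t: 18.5
tool_pos: [0.437, -0.3487, 0.0782]
orientation: [-0.625, -3.079, -0.001]
force: [0.1, -0.3, -2.9]
opening: 0.0561
```

Run:
```python
from h import *
from scipy.spatial.transform import Rotation as Rn
J,b=shot('side','side7');w,c=shot('wrist','wrist7');I,a=shot('scene','scene7')
o=np.hstack([cv2.resize(a[220:380,60:220],(300,300)),cv2.resize(b[300:420,140:320],(450,300))]);cv2.imwrite('pics/c7.png',o[:,:,::-1])
s=monitor.read_state();print(s['force'],s['opening'],s['tool_pos']);print(Rn.from_rotvec(s['orientation']).as_matrix())
```

```text
[ 0.4747836   0.32244986 -2.99293979] 0.05574474700197503 [ 0.43734304 -0.34821492  0.07815823]
[[-9.21388239e-01  3.88643425e-01 -3.78077693e-05]
 [ 3.88643393e-01  9.21388196e-01  3.25008306e-04]
 [ 1.61147974e-04  2.84765091e-04 -9.99999946e-01]]
```

View pics/c7.png

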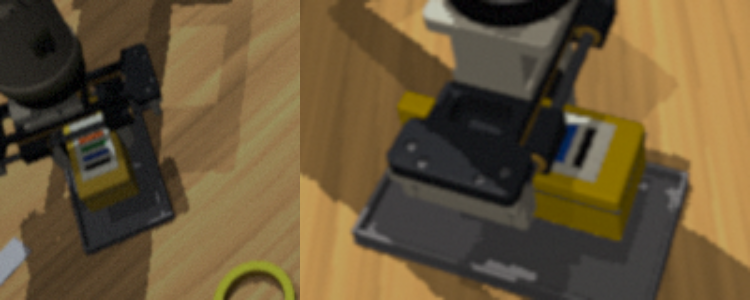

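Both crops show the case level above the tray and in line with it. Next I lower it.

>>> servo_tool([
  [[1, 0, 0, -10, 0, 0, 0], [1, 0, 0, -12, 0, 0, 0], [1, 0, 0, -10, 0, 0, 0], [1, 0, 0, -6, 0, 0, 0], [1, 0, 0, -4, 0, 0, 0], [1, 0, 0, -2, 0, 0, 0], [1, 0, 0, 0, 0, 0, 0], [1, 0, 0, 0, 0, 0, 0]],
])

```text
t: 19.45
tool_pos: [0.4372, -0.3493, 0.0347]
orientation: [0.624, 3.078, -0.001]
force: [1.1, 0.2, -2.6]
opening: 0.0558
```

>>> servo_tool([
  [[1, 0, 0, -1, 0, 0, 0], [1, 0, 0, -0.7, 0, 0, 0], [1, 0, 0, 0, 0, 0, 0]],
])

```text
t: 19.75
tool_pos: [0.437, -0.349, 0.0326]
orientation: [0.624, 3.079, -0.0]
force: [-0.5, 0.2, -1.5]
opening: 0.0558
```

>>> servo_tool([
  [[1, 0, 0, -0.6, 0, 0, 0], [1, 0, 0, -0.6, 0, 0, 0], [1, 0, 0, 0, 0, 0, 0]],
])

```text
t: 20.05
tool_pos: [0.4371, -0.3491, 0.032]
orientation: [0.624, 3.079, -0.0]
force: [-2.8, 3.4, 4.9]
opening: 0.0558
```

Contact is felt at the expected height, so I release and withdraw upward.

>>> servo_tool([
  [[-1, 0, 0, 0, 0, 0, 0], [-1, 0, 0, 0, 0, 0, 0], [-1, 0, 0, 0, 0, 0, 0], [-1, 0, 0, 0, 0, 0, 0], [-1, 0, 0, 0, 0, 0, 0], [-1, 0, 0, 10, 0, 0, 0], [-1, 0, 0, 30, 0, 0, 0], [-1, 0, 0, 45, 0, 0, 0], [-1, 0, 0, 45, 0, 0, 0], [-1, 0, 20, 40, 0, 0, 0], [-1, 0, 0, 0, 0, 0, 0], [-1, 0, 0, 0, 0, 0, 0]],
])

```text
t: 21.25
tool_pos: [0.4378, -0.3294, 0.2035]
orientation: [0.623, 3.076, -0.003]
force: [-0.7, -0.4, -0.9]
opening: 0.093
```

Run:
```python
from h import *
np.set_printoptions(precision=4,suppress=True)
J,b=shot('side','side8');w,c=shot('wrist','wrist8');I,a=shot('scene','scene8')
o=np.hstack([c,cv2.resize(np.vstack([cv2.resize(b,(240,180)),cv2.resize(a,(240,180))]),(240,420))]);cv2.imwrite('pics/c8.png',o[:,:,::-1])
for x in blobs(c,(20,120,60),(35,255,255),None,300)[:2]: print(cen(x),plane(w,cen(x),.05)[:2],cv2.boundingRect(x))
s=monitor.read_state();print(s['force'],s['opening'],s['tool_pos'])
import pickle;pickle.dump(w,open('w8.pkl','wb'))
```

```text
(257.63533295063144, 197.22538748564867) [ 0.43  -0.346] (228, 108, 59, 156)
(117.64507853816401, 173.2217617807246) [ 0.3478 -0.4709] (40, 113, 168, 119)
[-0.6527  0.0774 -0.2758] 0.09321784570215003 [ 0.4362 -0.3285  0.1997]
```

View pics/c8.png

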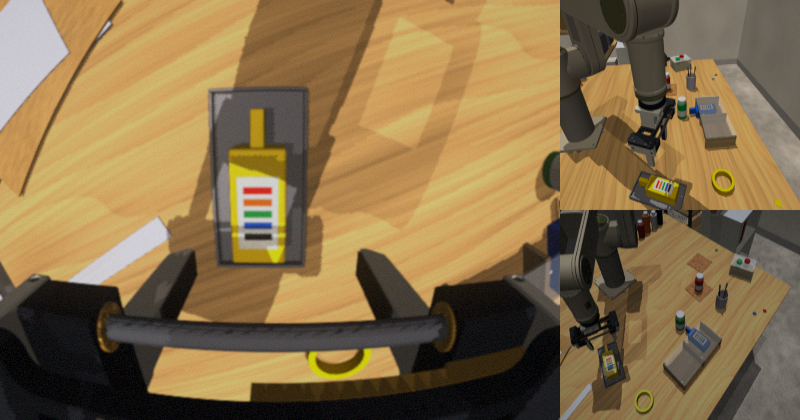

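Run:
```python
from h import *
import pickle
np.set_printoptions(precision=4,suppress=True)
w=pickle.load(open('w8.pkl','rb'))
T=np.array([plane(w,p,.016) for p in [(208,88),(308,88),(302,266),(218,267)]])[:,:2]
B=np.array([plane(w,p,.050) for p in [(230,150),(286,150),(285,263),(232,263)]])[:,:2]
tip=plane(w,(258,109),.05)[:2];print(T,B,tip)
tc=T.mean(0);d=(T[2]+T[3]-T[0]-T[1]);d/=np.linalg.norm(d);n=np.array([-d[1],d[0]])
v=B.mean(0)-tc;print('case in tray',v@d,v@n,'tip',(tip-tc)@d,'sizes',np.linalg.norm(B[3]-B[0]),np.linalg.norm(B[1]-B[0]),np.linalg.norm(T[3]-T[0]))
J=info('side')
```

```text
[[ 0.3082 -0.3521]
 [ 0.3501 -0.2568]
 [ 0.5341 -0.3371]
 [ 0.4972 -0.4296]] [[ 0.3769 -0.3516]
 [ 0.398  -0.3026]
 [ 0.5066 -0.3484]
 [ 0.4851 -0.4003]] [ 0.3518 -0.3116]
case in tray 0.020352232482852298 0.0012170710991251349 tip -0.07765280292490825 sizes 0.11865834158527849 0.053352512543857644 0.20424837796913767
```

```bash
python3 -c "
from plant import job;print(job.close_job())"
```

```text
the job is handed in; nothing more can be done
None
```

The yellow case is lying flat in the grey tray and the job is handed in. `close_job` gives no verdict, so what follows rests on my own checks.

- **Bottle:** I lifted the red bottle by its body and set it upright on the nearer cork mat, the one farthest to the robot's right. The last pictures show it standing there, released.
- **Case out of the riser:** I drew the yellow case out by its fin along the table until it was about 30 mm clear of the riser's front. I let go of it there and took it again across the body.
- **Case in the tray:** I carried it level and set it down until I felt contact at the expected height. The last wrist picture puts its origin 20 mm along and 1 mm across from the tray centre; the limits are 45 and 25 mm.
- **Other things:** The green bottle, blue case, pot and tape look unmoved in the final pictures, though I did not measure them again. The arm hangs clear of everything. The last clock reading was 21 s.

**Checks that disagreed:**
- The two wrist views of the fin and body front were too close together to give a height (0.07 to 0.08 m, and one point failed outright). A later three-view measurement of the body top gave 46.0 mm, as it should be; a second corner, from two views, gave 55 mm.
- The tray-rim height by triangulation averaged 10 mm against the stated 16 mm.
- The wrist force showed about 2.4 to 3 N while carrying the case, less than the 4 N expected from 0.4 kg. The side pictures just after lifting it showed it free of the table and level.

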